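Present a thin-section plate to the bench magnifier

TASK

First tilt the bench magnifier's lens down by its side lever until it looks 45 degrees below the horizontal (the lever is then level). Then take the glass plate out of its stand by the clear part, find its frosted label end by the small corner notch, and present it to the lens: label face up and square to the lens, notched long edge still uppermost, the middle of the frosted label on the lens axis about 13 cm away. Finish while holding the plate there, still, with the fingers off the frosted end and the plate touching nothing else, and leave the other things on the worktop where they stand.

Things in the scene. Friction and masses are not known exactly. Their poses are not given: they have to be found in the camera images.
- plate: loose clear glass plate 120 x 8 x 56 mm, 0.1 kg, standing on a long edge in the stand's slot. Origin mid-length, mid-thickness on that lower edge. x (length) runs from the frosted end (-60 mm) to the clear end (+60); y (thickness) points out of the label face; z to the notched edge (+56). A 12 mm square notch is cut from the corner x -60, z +56. Clear part to grip across y: x -25 to +60
- label (a point): middle of the whitish frosted label, which covers only the plate's +y face, x -60 to -25 mm; this point is at (-42.5, 4, 28) mm in the plate's frame, axes as the plate's. Seen on the label face with the notched edge up, the notch is at the right-hand end. (The brown soil section at mid-length lies inside the glass.)
- stand: fixed round stand, foot 92 mm wide and 8 mm high, with two grey jaws 78 mm long and 22 mm high that leave a slot 10 mm wide and 14 mm deep along its x axis, open at the top and ends. Origin on the worktop under its middle; it may be turned to any yaw
- lens (a joint): tilt of the lens, rad: 0 = it looks level to the magnifier's front, pi/4 = it looks 45 degrees down and the lever is level; range 0 to 1.3, starts between 0 and 0.4. The hinge is stiff (about 2 N at the lever's knob) and stays where it is left
- lens_centre (a point): centre of the round lens (frame 96 mm across, 14 mm thick), on the horizontal tilt axis 235 mm above the worktop, right above the magnifier's origin. Its axes turn with the lens: the lens looks along -x, y is the tilt axis and +y the side with the lever (the left, seen from the front), z is up at tilt 0
- lever_knob (a point): centre of the black knob on the lever: a cylinder 18 mm across, 24 mm long, parallel to the tilt axis, to be pinched on its two flat ends from above. It is 85 mm from the tilt axis, 73 mm to the +y side of the lens centre; forward and 45 degrees up at tilt 0, level forward at pi/4. Axes as the lens's
- tin_1: bystander: round aluminium moisture tin, 63 mm wide, 41 mm high, loose; origin under its middle
- beech_block: bystander: wooden block 48 x 105 x 24 mm, loose; origin under its middle
- cutting_ring_1: bystander: steel ring 64 mm wide, 20 mm high, loose; origin under its middle
- weight_500g: bystander: brass knob weight 38 mm wide, 52 mm high, loose; origin under its middle
- spare_cone: bystander: small steel cone 30 mm wide, 40 mm high, loose; origin under its middle
- magnifier: fixed foot (110 mm square, 16 mm high), post and fork of the bench magnifier; origin on the worktop under the post, below the lens centre; its front is -x, which faces about to the robot's left (+y); the fork's arms stand 61 mm to either side of the lens centre
- frosted_end: the frosted end of the plate, part of it (x -60 to -25 mm of the plate), with the notch; its origin and axes are the plate's. Not to be touched by the fingers at the end

How it is judged:
On the way, in this order (a step that is already met when the one before it is completed fails the run):
1. the lens is tilted to 45 degrees (within 6) (value of joint lens between 0.68 and 0.89 rad and height (world z) of plate below 0.02 m), for 0.3 s.
2. the plate is lifted out of the stand in the gripper (height (world z) of plate above 0.035 m and contact force between plate and the fingers above 1 N and contact force between plate and stand below 0.05 N), for 0.1 s.
At the end, for the whole second after the job is handed in: The gripper holds the plate still and clear of all else; lens 45 deg down (+-6); label centre 100-160 mm from the lens centre and within 20 mm of its axis each way; label face up, within 12 deg of square to the lens; notched edge upper; fingers off the frosted end (value of joint lens between 0.68 and 0.89 rad and x of label in the frame of lens_centre between -0.16 and -0.1 m and y of label in the frame of lens_centre between -0.02 and 0.02 m and z of label in the frame of lens_centre between -0.02 and 0.02 m and angle between the y axis of label and the x axis of lens_centre, either way round below 0.22 rad and angle between label's own y axis and vertical below 1.1 rad and angle between label's own z axis and vertical below 1.1 rad and contact force between plate and the fingers above 1 N and contact force between plate and stand below 0.05 N and height (world z) of plate above 0.06 m and linear speed of plate below 0.03 m/s and contact force between the fingers and frosted_end below 0.1 N and contact force between plate and magnifier below 0.05 N); the arm keeps its last pose, push and grip.
It fails at once if a bystander is shifted by more than 2 cm (distance of any of tin_1, beech_block, cutting_ring_1, weight_500g, spare_cone from where it was at the start of the episode above 0.02 m).
It also fails if it takes over 72 s, if anything falls off the work surface, if the arm or the gripper's body presses on something with over 40 N, if the wrist force passes 120 N, or if a joint passes its speed limit or range.

ROBOT

A 7-joint arm with a two-finger parallel gripper is mounted at the origin on a cart in front of the work surface, level with it; the furniture and walls round the work are solid. World frame = base frame: x ahead of the robot, y to its left, z up, the work surface at z = 0. Lengths are in m, angles in rad, forces in N, time in s.
With the tool pointing down it reaches from about 0.425 to 0.925 m from the base axis. Payload 6.8 kg.
Tool frame: the origin (TCP) lies at the very end of the fingers, on their centre line; the grasp point (between the pads) lies 19 mm behind it (r.tcp_to_grasp is the distance from the TCP to the grasp point, in m); z points along the fingers, y is the line along which they close (so a half turn about z gives the same grasp; the last joint's range is limited). The gripper opens to 85 mm and grips with 20 to 120 N. Pads are 22 mm wide; open, the fingers measure 114 mm over their backs; the gripper's body (76 mm by 85 mm) begins 54 mm behind the grasp point. The pads swing forward as they close: fully open they stand 13 mm farther back than shut.
Start: joints at [-1.451, 0.477, 0.022, 1.555, -0.011, 1.109, -0.083], TCP at [0.152, 0.658, 0.231] pointing down, gripper open.
Joint ranges: [-2.96, 2.96], [-0.34, 2.1], [-1.41, 1.46], [0.24, 2.44], [-1.37, 4.51], [0.17, 1.92], [-2.96, 2.96]. Speed limits (rad/s): [2.39, 2.39, 3.14, 3.14, 3.14, 3.14, 3.14].

INTERFACE

Orientations are given as a rotation vector (axis times angle).
In Python, from bench import r gives the robot as it stands.
- The arm moves only by the tool step_arm, never from a script. Its argument "moves" is a list of rows, each a list of 7 numbers: the shift along the tool's x, y, z in mm, then the turn, a rotation vector about the tool's x, y, z in rad, then the finger opening in mm, from 0 to 85.4. A call has 1 to 8 rows; each row is the pose to reach, as a shift and turn from the pose commanded when the call began, along the tool's axes at that moment; what a row does not reach only later rows make up. A row lasts 1/10 s, in which the tool goes at most 50 mm and 8.59 degrees, less where a joint would pass 70% of its speed; a pose out of reach is approached as far as the arm can. A call with a gripper value outside its range is refused whole. The fingers move at their own pace and stop on an object; "grip_force" is the grip in N (left out, the last holds). Time passes only in rows, so rows that repeat a pose let the fingers close. It gives the time, the measured TCP pose, the force, the opening and the grip force at its end, in the units of the state.
- r.get_obs(): the state, without advancing time (a new reading comes with each control period).
- r.grab_frame(name): name is "scene" or "side" or "wrist"; returns a dict with "image" (420x560x3 uint8, red, green, blue), "depth" (420x560 float32, m along the optical axis (not along the pixel's ray), 0 where there is no reading), "mtx" (3x3 intrinsics, pixels), "rvec" (rotation vector, rad) and "tvec" (3), from world to camera coordinates, as OpenCV has them. Camera axes: x right, y down, z forward; pixel columns grow to the right and rows downward; lengths in m; the calibration is good to about 2 mm. The wrist camera is an equidistant fisheye: a pixel r from the principal point sees the ray r / f radians off the axis. A picture is of the moment at which its call begins.
- r.hand_in(): hands the job in; it is judged then, once.
The state is a dict: "clock": time; "joints": joint angles; "qvel": joint speeds; "tau": joint torques, N m; "tcp_pos": TCP position; "orientation": TCP orientation; "contact_force": force on the tool from outside, world axes, zero at the start; "moment": the same for the moment, N m; "grip_width": finger opening in m; "gripper_force": force on a finger pad.
Only numpy, scipy, OpenCV 4.12 (cv2) and the standard library are available. Lean on these libraries where they do the work, as an engineer would, in place of code of your own. Each camera call takes 0.05 s, during which the arm holds its last target. There are 200 camera calls.

## Working session

There is one attempt and no reset: what is moved stays moved. The work goes in short steps, Python scripts to look and compute and a tool call to move; the robot and the scene stay as the last step left them, time stands still between calls to the robot, and variables do not carry over. Pictures are saved under pics/ and viewed, at most 10 in all, crops included, and the job is handed in when it is done.

Besides the shell and the picture viewer there is one more tool, called after "Call:" by a JSON object that holds its "op" and its "data", one argument or row to a line. step_arm: Moves the arm, as the interface text tells. Its arguments: {"type":"object","properties":{"moves":{"type":"array","items":{"type":"array","items":{"type":"number"}}},"grip_force":{"type":"number"}},"required":["moves"]}

```bash
ls; mkdir -p pics; cat > h.py <<'E'
import numpy as np, cv2, pickle
from scipy.spatial.transform import Rotation as R
def cam(f): 
    Rm=cv2.Rodrigues(np.array(f['rvec'],float))[0]; t=np.array(f['tvec'],float).ravel(); return Rm,t
def cloud(f):
    Rm,t=cam(f); K=f['mtx']; d=f['depth']; v,u=np.mgrid[:d.shape[0],:d.shape[1]]
    P=np.stack([(u-K[0,2])/K[0,0]*d,(v-K[1,2])/K[1,1]*d,d],-1)
    return (P-t)@Rm
def px(f,P):
    Rm,t=cam(f); q=np.atleast_2d(P)@Rm.T+t; q=q@np.array(f['mtx']).T; return q[:,:2]/q[:,2:]
def save(n,im,s=1): cv2.imwrite('pics/'+n+'.png',cv2.resize(im[...,::-1],None,fx=s,fy=s))
E
python3 - <<'E'
from bench import r
from h import *
o=r.get_obs(); print(o, r.tcp_to_grasp)
F={n:r.grab_frame(n) for n in('scene','side')}
pickle.dump(F,open('F0.pkl','wb'))
for n in F:
    save(n+'0',F[n]['image'],1.4); Rm,t=cam(F[n]); print(n,-Rm.T@t,F[n]['mtx'],Rm[2])
E
```

```text
pics
{'clock': 0.0, 'joints': array([-1.45109152,  0.47776099,  0.02234322,  1.55644095, -0.0115059 ,
        1.10930394, -0.08308445]), 'qvel': array([-0.00084812,  0.0006577 , -0.00136855, -0.00027595,  0.00067726,
       -0.0012714 ,  0.00118213]), 'tau': array([-5.42236339e-04, -5.96447182e+01,  1.60788082e+00, -2.81203097e+01,
        1.25272895e-02,  9.18618782e-03, -1.37585388e-05]), 'tcp_pos': array([0.15232368, 0.65698641, 0.23035644]), 'orientation': array([-3.57003779e-01, -3.12116498e+00,  2.80141021e-03]), 'contact_force': array([0.3430181 , 1.16197345, 0.1397885 ]), 'moment': array([-0.01293973, -0.00828812, -0.01149952]), 'gripper_force': 0.0, 'grip_width': 0.08550758604557297} 0.0187
scene [-0.37504146 -0.7071318   0.92943302] [[477.17399611   0.         282.45616041]
 [  0.         477.17399611 212.21489297]
 [  0.           0.           1.        ]] [ 0.65922487  0.51494268 -0.54795676]
side [ 0.01357707 -0.77701907  0.96451369] [[439.51842861   0.         278.81062458]
 [  0.         439.51842861 212.0385655 ]
 [  0.           0.           1.        ]] [ 0.40005775  0.65271043 -0.6433684 ]
```

View pics/scene0.png

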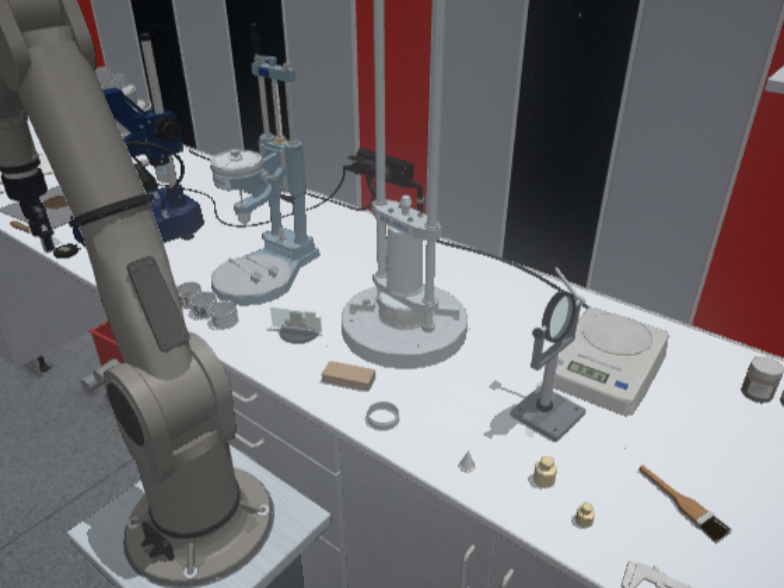

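View pics/side0.png

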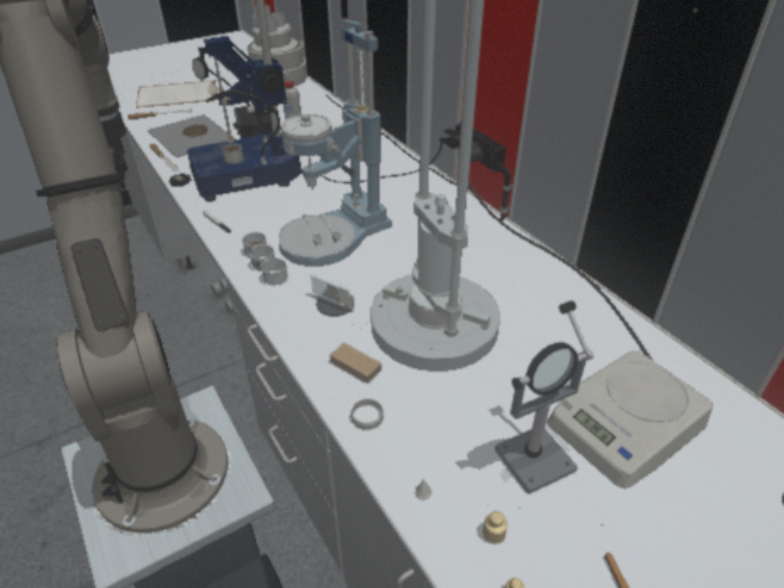

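Scene view: the stand with plate is at about (297,325), magnifier foot at (548,412), lens at (562,315). In the side view the plate is at (332,292), lens at (553,369) and black knob at (568,307). Next I'll measure by depth and zoom in.

```bash
python3 - <<'E'
from h import *
F=pickle.load(open('F0.pkl','rb'))
def crop(n,x,y,w,h,W=395,H=295): 
    return cv2.resize(F[n]['image'][y:y+h,x:x+w],(W,H),interpolation=cv2.INTER_CUBIC)
a=np.hstack([crop('scene',185,210,55,41),crop('side',210,190,55,41)])
b=np.hstack([crop('scene',340,185,110,82+45),crop('side',345,210,90,67+70)])
save('crop0',np.vstack([a,b]))
C={n:cloud(F[n]) for n in F}
for n,(u,v) in [('side',(406,219)),('side',(395,264)),('scene',(401,225)),('scene',(212,236)),('side',(240,218)),('side',(382,320)),('scene',(391,290))]:
    print(n,u,v,np.median(C[n][v-1:v+2,u-1:u+2].reshape(-1,3),0).round(4))
for n in C:
    P=C[n].reshape(-1,3); im=F[n]['image'].reshape(-1,3).astype(int)
    # stand+plate cluster
    for lo,hi in [(.006,.011),(.018,.034),(.034,.09)]:
        m=(P[:,2]>lo)&(P[:,2]<hi)
        uv=np.indices(F[n]['depth'].shape)[::-1].reshape(2,-1).T
        c=(212,236) if n=='scene' else (238,210)
        m&=(np.hypot(*(uv-c).T)<32)
        Q=P[m]; 
        if len(Q): print(n,lo,len(Q),Q.min(0).round(3),Q.max(0).round(3),np.median(Q,0).round(3))
E
```

```text
side 406 219 [ 0.6706 -0.2726  0.2927]
side 395 264 [ 0.5955 -0.3299  0.2349]
scene 401 225 [ 0.5994 -0.3292  0.2358]
scene 212 236 [0.4729 0.2451 0.0164]
side 240 218 [0.4788 0.2268 0.0157]
side 382 320 [ 0.5868 -0.3377  0.0393]
scene 391 290 [ 0.5851 -0.3379  0.0286]
scene 0.006 133 [0.442 0.204 0.006] [0.592 0.407 0.011] [0.466 0.248 0.008]
scene 0.018 202 [0.425 0.099 0.018] [0.571 0.401 0.034] [0.48  0.251 0.024]
scene 0.034 300 [0.453 0.202 0.034] [0.513 0.311 0.066] [0.481 0.257 0.051]
side 0.006 115 [0.439 0.202 0.006] [0.611 0.432 0.011] [0.475 0.254 0.008]
side 0.018 298 [0.453 0.2   0.018] [0.594 0.427 0.034] [0.5   0.293 0.025]
side 0.034 294 [0.453 0.119 0.034] [0.565 0.309 0.066] [0.488 0.24  0.047]
```

View pics/crop0.png

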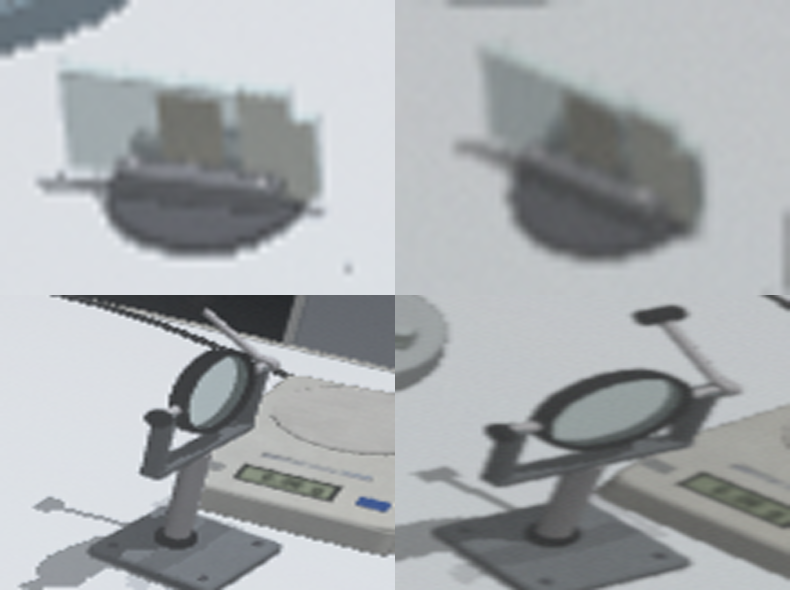

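The notch is at the right (−y) end of the plate and the label face faces the robot. The lever points up and forward (low tilt), with the black knob at side (406,219). Now precise fits.

```bash
python3 - <<'E'
from h import *
F=pickle.load(open('F0.pkl','rb')); C={n:cloud(F[n]) for n in F}
np.set_printoptions(precision=4,suppress=True)
def rect(Q): 
    r=cv2.minAreaRect((Q[:,:2]*1000).astype(np.float32)); return [np.round(x,1) for x in r]
for n in C:
    P=C[n]; Z=P[...,2]; im=F[n]['image'].astype(int); g=im.max(-1)
    d=np.hypot(P[...,0]-.59,P[...,1]+.337)
    m=(d<.085)&(Z>.010)&(Z<.021)&(g<140); m=cv2.morphologyEx(m.astype(np.uint8),cv2.MORPH_OPEN,np.ones((2,2)))>0
    print(n,'foot',m.sum(),rect(P[m]))
    v,u=np.mgrid[:420,:560]
    if n=='side':
        m=(abs(u-404)<14)&(abs(v-220)<9)&(g<75)&(Z>.25)
        Q=P[m]; print('knob',len(Q),Q.mean(0),np.percentile(Q,[2,98],axis=0)); print('px',u[m].min(),u[m].max(),v[m].min(),v[m].max(),u[m].mean(),v[m].mean())
    m=(d<.075)&(Z>.17)&(Z<.30)&(g<80); Q=P[m]; print('dark lens/fork',len(Q),np.percentile(Q,[2,50,98],axis=0))
    m=(d<.04)&(Z>.20)&(Z<.27)&(g>120); Q=P[m]; c=Q.mean(0); print('glass',len(Q),c,np.linalg.svd(Q-c)[2][2], 'px',u[m].mean(),v[m].mean())
    # plate: points above jaws
    s=np.hypot(P[...,0]-.478,P[...,1]-.248)
    m=(s<.075)&(Z>.036)&(Z<.07); Q=P[m]; c=Q.mean(0); print('plate',len(Q),c,np.linalg.svd(Q-c)[2][2],np.percentile(Q,[2,98],axis=0))
    x,y=Q[:,0],Q[:,1]; vx,vy,x0,y0=cv2.fitLine(Q[:,:2].astype(np.float32),cv2.DIST_HUBER,0,.001,.001).ravel(); print(' line dir',vx,vy,np.degrees(np.arctan2(vy,vx)),x0,y0, 'res',np.std((x-x0)*vy-(y-y0)*vx))
    t=(x-x0)*vx+(y-y0)*vy; print(' t',np.percentile(t,[1,99]))
    m=(s<.06)&(Z>.005)&(Z<.0105)&(g<120); print(' standfoot',m.sum(),rect(P[m]))
# height map coarse
A=np.vstack([C[n].reshape(-1,3) for n in C]); A=A[np.isfinite(A).all(1)]
print('tall map (cm), rows x .3...0.9, cols y .7..-.5')
for X in np.arange(.3,.9,.05):
    row=[]
    for Y in np.arange(.7,-.55,-.05):
        q=A[(abs(A[:,0]-X)<.025)&(abs(A[:,1]-Y)<.025)&(A[:,2]<.8)]
        row.append('%3d'%(100*np.percentile(q[:,2],99)) if len(q)>3 else '  .')
    print('%.2f'%X,' '.join(row))
E
```

```text
scene foot 948 [array([ 133.8, -480.7]), array([1105.6,  135.5]), np.float64(17.0)]
dark lens/fork 316 [[ 0.5198 -0.3405  0.1915]
 [ 0.5719 -0.3269  0.2419]
 [ 0.6479 -0.3148  0.282 ]]
glass 238 [ 0.5889 -0.3285  0.237 ] [ 0.0827  0.9891 -0.122 ] px 398.7310924369748 226.5252100840336
plate 279 [0.4809 0.2562 0.0517] [-0.8951 -0.4413  0.0643] [[0.455  0.2049 0.0369]
 [0.5083 0.3078 0.0654]]
 line dir 0.43333495 -0.90123296 -64.3206 0.4793885 0.2584293 res 0.0033028191495769127
 t [-0.0562  0.062 ]
 standfoot 110 [array([462.8, 236.2]), array([38.3, 86.9]), np.float64(31.8)]
side foot 1334 [array([ 317.6, -507.5]), array([799.2, 146.8]), np.float64(31.1)]
knob 50 [ 0.6677 -0.2715  0.2918] [[ 0.6585 -0.2766  0.287 ]
 [ 0.6794 -0.2644  0.296 ]]
px 400 410 216 222 404.78 219.04
dark lens/fork 471 [[ 0.5201 -0.3417  0.175 ]
 [ 0.5839 -0.3299  0.2317]
 [ 0.6501 -0.3181  0.2815]]
glass 470 [ 0.5902 -0.3298  0.2375] [ 0.096   0.9877 -0.1236] px 393.531914893617 263.54468085106384
plate 229 [0.4813 0.2541 0.0514] [-0.8893 -0.4492  0.0853] [[0.4546 0.2033 0.0366]
 [0.5093 0.3058 0.0649]]
 line
[... 895 characters left out ...]
26   0   0   4  29  30  30  71  30   4   0   0   0  28  28   1   0   0
0.65   0   0   2   4  31   3   2   0   0   0   4  70  30  34  72  30   4   0   0  29  28  25   4   4   0
0.70   0   0  51  60  52  51   0   0   0   0   4  30  30  19   8   7   3   0   0  29  28   6   6   6   0
0.75   0   0  38  53  53  51   0   0   0   0   .   4   4   4   4   4   0   0   0   0   7   8   8   7   0
0.80   0   .   0   0   0   0   0   0   0   .   0   2   4   4   4   0   0   0   0   0   8   8   8   8   0
0.85   0   0   0   0   0   0   0   0   0   0   0   0   0   0   0   0   0   0   0   2   8   8   8   8   0
0.90   0   0   0   0   0   0   0   0   0   0   0   0   0   0   0   0   0   0   0   7   8   8   8   7  63
```

Measurements agree with the given sizes: plate top 0.065, plate length 118, and the knob 85 mm from the axis, which gives a tilt of about 0.12. Next, a helper that works out moves, then travel to above the knob.

```bash
cat >> h.py <<'E'
np.set_printoptions(precision=4,suppress=True)
def pose(o): return np.array(o['tcp_pos']),R.from_rotvec(o['orientation'])
def to(o,p,Rt=None,base=None):
    "row (mm, rad) from the pose base/(p0,R0) to world pose p,Rt"
    p0,R0=base or pose(o); Rt=Rt or R0
    return np.r_[R0.inv().apply(np.array(p)-p0)*1000,(R0.inv()*Rt).as_rotvec()].round(3)
def frame(y,z):
    z=np.array(z,float);z/=np.linalg.norm(z); y=np.array(y,float); y-=z*(y@z); y/=np.linalg.norm(y)
    return R.from_matrix(np.c_[np.cross(y,z),y,z])
f=np.array([.09,.996,0]); l=np.array([.996,-.09,0]); Z=np.array([0,0,1.])
RK=frame(l,-Z)
E
python3 - <<'E'
from bench import r
from h import *
o=r.get_obs()
print(to(o,[.30,.42,.33],RK)); b=([.30,.42,.33],RK)
print(to(o,[.46,.10,.37],RK,b)); print(to(o,[.46,.10,.37],RK))
E
```

```text
[-197.433 -197.75   -99.232   -0.001    0.001    1.433]
[-304.302  188.149  -40.       0.       0.       0.   ]
[-425.548 -473.433 -138.759   -0.001    0.001    1.433]
```

Call:
{"op": "step_arm", "data": {
  "moves": [
    [-50,-50,-60,0,0,0.15,60],
    [-100,-100,-99,0,0,0.3,60],
    [-150,-150,-99,0,0,0.45,60],
    [-197,-198,-99,0,0,0.6,60],
    [-197,-198,-99,0,0,0.75,60],
    [-197,-198,-99,0,0,0.9,60],
    [-197,-198,-99,0,0,1.05,60],
    [-197,-198,-99,0,0,1.2,60]
  ]
}}

```text
clock: 0.9
tcp_pos: [0.3011, 0.4182, 0.3307]
orientation: [-2.069, -2.363, -0.001]
contact_force: [-0.6, 0.2, -0.5]
grip_width: 0.0598
gripper_force: 0.0
```

```bash
python3 - <<'E'
from bench import r
from h import *
o=r.get_obs(); print(o['joints'])
print(to(o,[.46,.10,.37],RK)); b=([.46,.10,.37],RK)
print(to(o,[.50,-.2,.38],RK,b)); b=([.5,-.2,.38],RK);print(to(o,[.67,-.27,.36],RK,b))
E
```

```text
[-1.3316  0.1209  0.2938  1.8194 -0.0377  1.206  -0.8938]
[-336.363  115.415  -39.477    0.      -0.001    0.223]
[-295.183   66.836  -10.       0.       0.       0.   ]
[-54.417 175.61   20.      0.      0.      0.   ]
```

Call:
{"op": "step_arm", "data": {
  "moves": [
    [-45,15,-10,0,0,0.1,60],
    [-90,30,-20,0,0,0.22,60],
    [-135,46,-30,0,0,0.22,60],
    [-180,62,-40,0,0,0.22,60],
    [-225,77,-40,0,0,0.22,60],
    [-270,92,-40,0,0,0.22,60],
    [-315,108,-40,0,0,0.22,60],
    [-336,115,-40,0,0,0.22,60]
  ]
}}

```text
clock: 1.7
tcp_pos: [0.4624, 0.0993, 0.3704]
orientation: [2.311, 2.127, 0.0]
contact_force: [1.0, 0.6, 0.2]
grip_width: 0.06
gripper_force: 0.0
```

Call:
{"op": "step_arm", "data": {
  "moves": [
    [-45,10,0,0,0,0,60],
    [-90,20,0,0,0,0,60],
    [-135,30,-10,0,0,0,60],
    [-180,40,-10,0,0,0,60],
    [-225,50,-10,0,0,0,60],
    [-270,60,-10,0,0,0,60],
    [-295,67,-10,0,0,0,60],
    [-295,67,-10,0,0,0,60]
  ]
}}

```text
clock: 2.5
tcp_pos: [0.5045, -0.1996, 0.3801]
orientation: [2.312, 2.125, -0.004]
contact_force: [0.3, 0.0, -0.6]
grip_width: 0.06
gripper_force: 0.0
```

```bash
python3 - <<'E'
from bench import r
from h import *
o=r.get_obs(); print(o['joints'],o['tcp_pos'],o['orientation'])
print(to(o,[.668,-.27,.36],RK))
F={n:r.grab_frame(n) for n in('scene','side','wrist')}; pickle.dump(F,open('F1.pkl','wb'))
save('wrist1',F['wrist']['image'],1.4)
E
```

```text
[-0.5591  0.1952  0.9782  1.7133 -0.1641  1.3213  0.3671] [ 0.5045 -0.1996  0.3801] [ 2.3117  2.1254 -0.0036]
[-56.437 168.831  20.166  -0.001   0.003   0.006]
```

View pics/wrist1.png

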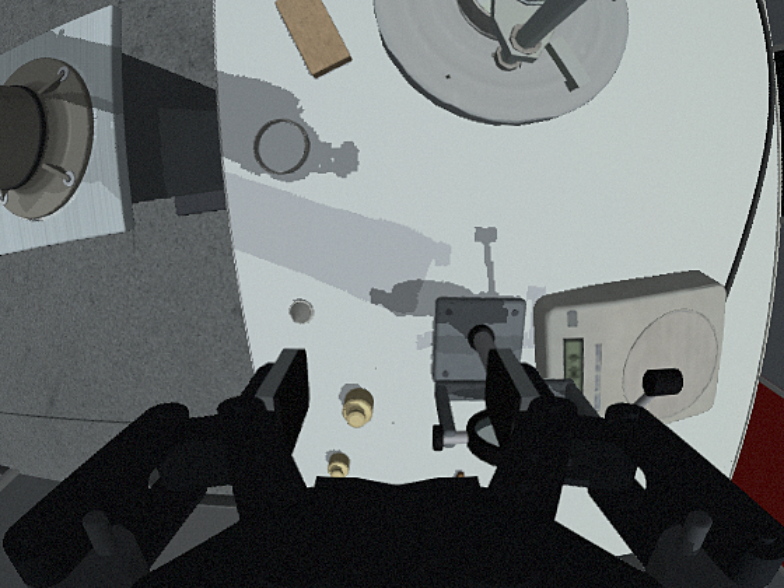

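The wrist view shows the knob at (662,382), the foot square at (480,340) and the lens rim at (490,435). I'll triangulate the knob and foot with the wrist fisheye to refine.

```bash
cat >> h.py <<'E'
def wcloud(f):
    Rm,t=cam(f); K=f['mtx']; d=f['depth']; v,u=np.mgrid[:d.shape[0],:d.shape[1]]
    x=(u-K[0,2])/K[0,0]; y=(v-K[1,2])/K[1,1]; th=np.hypot(x,y)+1e-9; s=np.tan(th)/th
    return (np.stack([x*s*d,y*s*d,d],-1)-t)@Rm
E
python3 - <<'E'
from h import *
F=pickle.load(open('F1.pkl','rb')); W=F['wrist']; P=wcloud(W); g=W['image'].max(-1); Zz=P[...,2]
v,u=np.mgrid[:420,:560]
m=(abs(u-473)<18)&(abs(v-273)<13)&(g<70)&(Zz>.25)&(Zz<.33); Q=P[m]
print('knob',len(Q),np.percentile(Q,[2,50,98],axis=0),cv2.minAreaRect((Q[:,:2]*1000).astype(np.float32)))
top=Q[Q[:,2]>np.percentile(Q[:,2],80)]; print(top.mean(0))
m=(abs(u-343)<36)&(abs(v-245)<36)&(Zz>.011)&(Zz<.021)&(g<140); Q=P[m]
m=cv2.morphologyEx(m.astype(np.uint8),cv2.MORPH_OPEN,np.ones((3,3)))>0; Q=P[m]
print('foot',len(Q),cv2.minAreaRect((Q[:,:2]*1000).astype(np.float32)),np.percentile(Q,[1,99],axis=0))
for n in('scene','side'):
    P=cloud(F[n]); 
    d=np.hypot(P[...,0]-.589,P[...,1]+.335); g=F[n]['image'].max(-1)
    m=((d<.085)&(P[...,2]>.011)&(P[...,2]<.021)&(g<140)).astype(np.uint8); m=cv2.morphologyEx(m,cv2.MORPH_OPEN,np.ones((3,3)))
    k,L,S,_=cv2.connectedComponentsWithStats(m); i=1+S[1:,4].argmax(); print(n,S[i,4],cv2.minAreaRect((P[L==i][:,:2]*1000).astype(np.float32)))
E
```

```text
knob 517 [[ 0.6593 -0.2845  0.2726]
 [ 0.6671 -0.2655  0.2916]
 [ 0.6824 -0.2592  0.295 ]] ((670.600341796875, -274.5248718261719), (30.51936149597168, 24.335264205932617), 84.54757690429688)
[ 0.6712 -0.2678  0.2944]
foot 2704 ((591.6751708984375, -335.13372802734375), (103.19081115722656, 109.16361236572266), 85.09194946289062) [[ 0.5368 -0.3837  0.0117]
 [ 0.6459 -0.2823  0.0171]]
scene 387 ((593.35498046875, -317.5623779296875), (68.32331085205078, 111.71021270751953), 84.68632507324219)
side 1232 ((590.0776977539062, -338.9124450683594), (109.24449157714844, 109.526611328125), 84.46421813964844)
```

```bash
python3 - <<'E'
from bench import r
from h import *
o=r.get_obs(); RK=frame([.996,-.092,0],-Z)
print(to(o,[.6705,-.272,.34],RK)); print(to(o,[.6705,-.272,.273],RK))
E
```

```text
[-64.913 170.63   39.653  -0.001  -0.001   0.016]
[-64.95  170.697 106.653  -0.001  -0.001   0.016]
```

Call:
{"op": "step_arm", "data": {
  "moves": [
    [-15,42,0,0,0,0,50],
    [-31,85,0,0,0,0.016,50],
    [-48,127,0,0,0,0.016,50],
    [-65,171,10,0,0,0.016,50],
    [-65,171,30,0,0,0.016,50],
    [-65,171,40,0,0,0.016,50],
    [-65,171,40,0,0,0.016,50]
  ]
}}

```text
clock: 3.35
tcp_pos: [0.6703, -0.271, 0.3386]
orientation: [-2.318, -2.115, 0.001]
contact_force: [0.2, -0.4, 0.4]
grip_width: 0.0501
gripper_force: 0.0
```

```bash
python3 - <<'E'
from bench import r
from h import *
o=r.get_obs(); RK=frame([.996,-.092,0],-Z); print(o['joints'])
print(to(o,[.6705,-.272,.273],RK))
F={n:r.grab_frame(n) for n in('side','wrist')}
a=F['wrist']['image'][120:420,150:450]; b=F['side']['image'][150:300,340:490]
save('knob',np.hstack([cv2.resize(a,(400,400)),cv2.resize(b,(400,400))]))
E
```

```text
[-0.2043  0.6215  0.875   1.3212 -0.47    1.413   0.5577]
[-1.119  0.49  65.576 -0.003 -0.002  0.001]
```

View pics/knob.png

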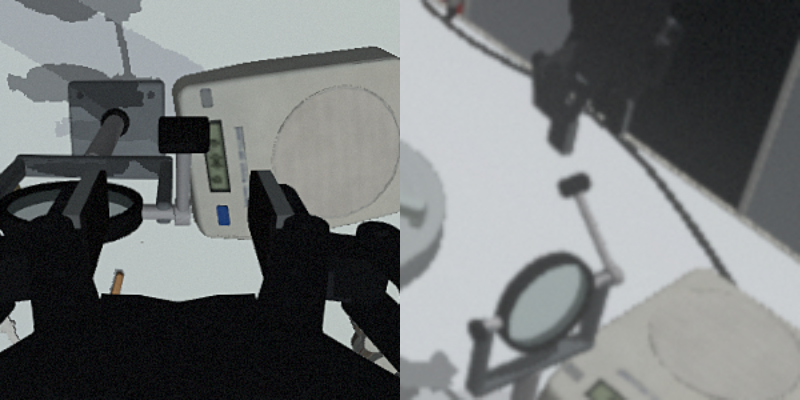

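The knob at (184,135) in the left crop sits centred between the fingertips (105 and 250). The side crop shows the gripper straight above it. Descend, then close gently.

Call:
{"op": "step_arm", "data": {
  "moves": [
    [-1,1,20,0,0,0,50],
    [-1,1,40,0,0,0,50],
    [-1,1,55,0,0,0,50],
    [-1,1,66,0,0,0,50],
    [-1,1,66,0,0,0,24],
    [-1,1,66,0,0,0,20],
    [-1,1,66,0,0,0,20],
    [-1,1,66,0,0,0,20]
  ],
  "grip_force": 25
}}

```text
clock: 4.25
tcp_pos: [0.6728, -0.2744, 0.2753]
orientation: [2.32, 2.115, 0.002]
contact_force: [3.3, 0.3, 0.2]
grip_width: 0.023
gripper_force: 29.2
```

Call:
{"op": "step_arm", "data": {
  "moves": [
    [3,0,4,0,0,0,20],
    [6,0,9,0,0,0,20],
    [8,0,14,0,0,0,20],
    [11,0,20,0,0,0,20],
    [13,0,25,0,0,0,20],
    [14,0,30,0,0,0,20],
    [15,0,35,0,0,0,20],
    [15,0,35,0,0,0,20]
  ]
}}

```text
clock: 5.05
tcp_pos: [0.6744, -0.2577, 0.2397]
orientation: [2.32, 2.118, 0.004]
contact_force: [4.1, 4.1, 2.3]
grip_width: 0.0231
gripper_force: 29.9
```

```bash
cat > lens.py <<'E'
from bench import r
from h import *
F=r.grab_frame('side'); P=cloud(F); g=F['image'].max(-1)
d=np.linalg.norm(P-np.array([.591,-.337,.237]),axis=-1)
m=((d<.036)&(g>100)).astype(np.uint8); m=cv2.erode(m,np.ones((3,3)))>0
Q=P[m]; c=Q.mean(0); 
for _ in range(3):
    n=np.linalg.svd(Q-Q.mean(0),full_matrices=False)[2][2]; e=(Q-Q.mean(0))@n; Q=Q[abs(e)<.004]
n*=np.sign(n[1]); c=Q.mean(0)
print('glass',len(Q),c,n,'tilt',np.arcsin(-n[2]),'az',np.degrees(np.arctan2(n[1],n[0])),e.std())
o=r.get_obs(); print(o['tcp_pos'],o['contact_force'],o['joints'])
E
python3 lens.py
```

```text
glass 503 [ 0.5912 -0.3313  0.2334] [ 0.0719  0.8332 -0.5483] tilt 0.5802862320375216 az 85.07088143526168 0.0013520489114860952
[ 0.6744 -0.2578  0.2397] [4.2862 4.6346 2.8488] [-0.2211  0.6794  0.8348  1.4574 -0.5185  1.2329  0.5838]
```

Call:
{"op": "step_arm", "data": {
  "moves": [
    [1,0,5,0,0,0,20],
    [1,0,10,0,0,0,20],
    [1,0,14,0,0,0,20],
    [1,0,17,0,0,0,20],
    [1,0,17,0,0,0,20]
  ]
}}

```text
clock: 5.6
tcp_pos: [0.6746, -0.2565, 0.2226]
orientation: [-2.32, -2.118, -0.004]
contact_force: [3.9, 4.4, 1.4]
grip_width: 0.0233
gripper_force: 29.4
```

```bash
python3 lens.py
```

```text
glass 514 [ 0.5911 -0.3329  0.2324] [ 0.0541  0.7012 -0.7109] tilt 0.7907904318700234 az 85.58645761168661 0.0015380602851146389
[ 0.6746 -0.2565  0.2226] [4.3418 3.8669 1.528 ] [-0.2194  0.6924  0.8254  1.4761 -0.529   1.2044  0.5908]
```

Tilt is 0.79, on target. Release and lift.

Call:
{"op": "step_arm", "data": {
  "moves": [
    [0,0,0,0,0,0,50],
    [0,0,0,0,0,0,50],
    [0,0,0,0,0,0,50],
    [0,0,-20,0,0,0,50],
    [0,0,-50,0,0,0,50],
    [0,0,-90,0,0,0,50],
    [0,0,-130,0,0,0,50],
    [0,0,-150,0,0,0,50]
  ]
}}

```text
clock: 6.45
tcp_pos: [0.6733, -0.26, 0.3764]
orientation: [2.321, 2.111, 0.002]
contact_force: [-0.2, -1.0, 1.0]
grip_width: 0.0499
gripper_force: 0.0
```

```bash
python3 lens.py; cat >> h.py <<'E'
Cc=np.array([.591,-.3355,.235]); az=np.radians(85); fw=np.array([np.cos(az),np.sin(az),0]); n=(fw-Z)/2**.5
def goal(phi=0.,theta=0.,gx=.025,gz=.037,dist=.13,ext=0.,s=-1):
    "TCP pose holding the plate at the lens; phi in-plane plate turn, theta tool lean in plate, gx,gz grasp point in plate, s sign tool y vs plate y"
    L=Cc+n*(dist+ext); yp=-n; zp=(fw+Z)/2**.5; xp=np.cross(yp,zp)
    xr=np.cos(phi)*xp+np.sin(phi)*zp; zr=np.cross(xr,yp)
    G=L+(gx+.0425)*xr+(gz-.028)*zr-.004*yp
    tz=-np.cos(theta)*zr-np.sin(theta)*xr
    return G+.0187*tz, frame(s*yp,tz)
E
python3 - <<'E'
from bench import r
from h import *
o=r.get_obs()
for ph in (0,.3):
    p,Rt=goal(ph,0); print(p,Rt.as_matrix()[:,2],to(o,p,Rt))
E
```

```text
glass 532 [ 0.5911 -0.3323  0.2329] [ 0.0545  0.7078 -0.7043] tilt 0.7814949832863235 az 85.59934766679294 0.001467728163578998
[ 0.6738 -0.2605  0.3788] [ 0.6693 -0.4171  2.025 ] [-0.2235  0.5979  0.8929  1.2682 -0.4567  1.4726  0.5253]
[ 0.5314 -0.2421  0.1334] [-0.0616 -0.7044 -0.7071] [   5.689 -145.195  244.405    0.615   -0.61    -1.492]
[ 0.5328 -0.2277  0.1478] [-0.3533 -0.6472 -0.6755] [  20.059 -145.048  229.952    0.821   -0.377   -1.365]
```

```bash
python3 - <<'E'
from bench import r
from h import *
o=r.get_obs()
for s in(-1,1):
    p,Rt=goal(-.3,0,s=s); print(p,Rt.as_matrix()[:,2],to(o,[.5,-.2,.36],Rt),to(o,p+[0,.05,.07],Rt))
E
```

```text
[ 0.5361 -0.2563  0.1196] [ 0.2355 -0.6987 -0.6755] [  43.94  -178.89    17.447    0.393   -0.839   -1.597] [  41.545 -143.539  188.109    0.393   -0.839   -1.597]
[ 0.5361 -0.2563  0.1196] [ 0.2355 -0.6987 -0.6755] [  43.94  -178.89    17.447   -0.811   -0.38     1.349] [  41.545 -143.539  188.109   -0.811   -0.38     1.349]
```

Call:
{"op": "step_arm", "data": {
  "moves": [
    [44,-40,0,0.03,-0.07,-0.13,50],
    [44,-80,0,0.06,-0.14,-0.26,50],
    [44,-120,10,0.1,-0.21,-0.4,50],
    [44,-160,17,0.13,-0.28,-0.53,50],
    [44,-179,17,0.16,-0.35,-0.66,50],
    [44,-179,17,0.2,-0.42,-0.8,50],
    [44,-179,17,0.23,-0.49,-0.93,50],
    [44,-179,17,0.26,-0.56,-1.06,50]
  ]
}}

```text
clock: 7.3
tcp_pos: [0.499, -0.198, 0.3552]
orientation: [0.831, 2.734, -0.812]
contact_force: [-0.1, 0.7, -0.4]
grip_width: 0.0499
gripper_force: 0.0
```

```bash
cat > st.py <<'E'
from bench import r
from h import *
o=r.get_obs(); print(o['joints']); p,Rt=goal(-.3,0); print(to(o,[.5,-.2,.36],Rt)); print(to(o,p+[0,.02,.03],Rt))
E
python3 st.py
```

```text
[-0.9227  0.1405  0.944   1.9242  0.5083  1.1701  0.786 ]
[-3.217 -3.052 -2.943  0.138 -0.295 -0.551]
[ 14.808  86.827 193.244   0.138  -0.295  -0.551]
```

Call:
{"op": "step_arm", "data": {
  "moves": [
    [-3,-3,-3,0.03,-0.06,-0.12,50],
    [-3,-3,-3,0.06,-0.13,-0.24,50],
    [-3,-3,-3,0.09,-0.19,-0.36,50],
    [-3,-3,-3,0.12,-0.25,-0.47,50],
    [-3,-3,-3,0.138,-0.295,-0.551,50],
    [-3,-3,-3,0.138,-0.295,-0.551,50]
  ]
}}

```text
clock: 7.9
tcp_pos: [0.4983, -0.2001, 0.3587]
orientation: [-0.045, 2.676, -1.119]
contact_force: [-1.3, -0.3, 1.1]
grip_width: 0.05
gripper_force: 0.0
```

```bash
python3 st.py
```

```text
[-1.0492 -0.0144  0.8531  2.1336  0.9544  1.1269  0.9233]
[-1.895 -0.678 -0.569  0.002 -0.004 -0.003]
[ 11.193 124.362 175.745   0.002  -0.004  -0.003]
```

Call:
{"op": "step_arm", "data": {
  "moves": [
    [2,20,28,0,0,0,50],
    [4,40,56,0,0,0,50],
    [6,60,85,0,0,0,50],
    [8,80,113,0,0,0,50],
    [10,100,141,0,0,0,50],
    [11,124,176,0,0,0,50],
    [11,124,176,0,0,0,50]
  ]
}}

```text
clock: 8.6
tcp_pos: [0.5371, -0.2378, 0.1467]
orientation: [-0.047, 2.679, -1.132]
contact_force: [-0.0, 0.8, 0.7]
grip_width: 0.0498
gripper_force: 0.0
```

```bash
python3 st.py; python3 - <<'E'
from bench import r
from h import *
F=r.grab_frame('scene'); save('test',F['image'][100:400,100:500],1.5); pickle.dump(F,open('F2.pkl','wb'))
E
```

```text
[-0.7857  0.6102  0.8617  2.2365  0.972   0.4307  0.6439]
[ -11.204 -127.419 -178.706   -0.005   -0.01     0.002]
[ 0.253 -1.075 -3.21  -0.005 -0.01   0.002]
```

View pics/test.png

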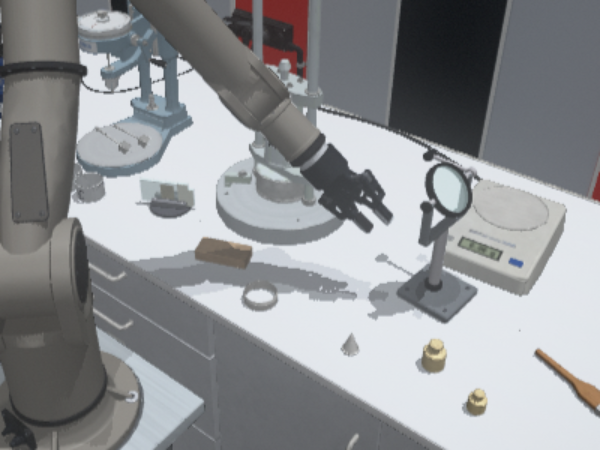

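The pose is reachable: the gripper sits tilted before the lens, clear of the load frame. Back out and go to the stand.

```bash
cat >> h.py <<'E'
RS=frame([.897,.441,0],-Z)   # over the stand
E
python3 - <<'E'
from bench import r
from h import *
o=r.get_obs(); p0,R0=pose(o); b=([.5,-.2,.36],R0)
Rm=R0*R.from_rotvec((R0.inv()*RS).as_rotvec()*.5)
print(to(o,[.46,.05,.36],Rm,b)); b=([.46,.05,.36],Rm); print(to(o,[.46,.26,.25],RS,b))
E
```

```text
[   9.392  172.772 -184.828   -0.288    0.33     0.538]
[127.497 199.512  11.809  -0.288   0.33    0.538]
```

Call:
{"op": "step_arm", "data": {
  "moves": [
    [-2,-20,-28,0,0,0,50],
    [-4,-45,-62,0,0,0,50],
    [-6,-70,-97,0,0,0,50],
    [-8,-95,-132,0,0,0,50],
    [-10,-120,-167,0,0,0,50],
    [-11,-127,-179,0,0,0,50],
    [-11,-127,-179,0,0,0,50]
  ]
}}

```text
clock: 9.35
tcp_pos: [0.4992, -0.2004, 0.3663]
orientation: [-0.035, 2.675, -1.104]
contact_force: [-0.4, 0.4, -0.3]
grip_width: 0.0498
gripper_force: 0.0
```

Call:
{"op": "step_arm", "data": {
  "moves": [
    [2,30,-33,-0.05,0.06,0.1,40],
    [4,60,-66,-0.1,0.12,0.19,40],
    [5,90,-98,-0.16,0.18,0.29,40],
    [7,120,-130,-0.21,0.24,0.39,40],
    [8,150,-160,-0.26,0.3,0.48,40],
    [9,173,-185,-0.288,0.33,0.538,40],
    [9,173,-185,-0.288,0.33,0.538,40]
  ]
}}

```text
clock: 10.05
tcp_pos: [0.4586, 0.0536, 0.3659]
orientation: [0.82, 2.835, -0.602]
contact_force: [0.8, -0.8, 0.5]
grip_width: 0.0397
gripper_force: 0.0
```

```bash
python3 - <<'E'
from bench import r
from h import *
o=r.get_obs(); print(o['joints'],o['tcp_pos']); print(to(o,[.46,.26,.25],RS))
E
```

```text
[-1.2594  0.0685  0.7986  1.8805  0.3385  1.4054  0.4611] [0.4586 0.0536 0.3659]
[125.453 199.617  21.057  -0.276   0.327   0.542]
```

Call:
{"op": "step_arm", "data": {
  "moves": [
    [20,33,0,-0.05,0.06,0.1,40],
    [40,66,0,-0.1,0.12,0.19,40],
    [60,99,0,-0.16,0.18,0.29,40],
    [80,130,5,-0.21,0.24,0.39,40],
    [100,160,10,-0.26,0.3,0.48,40],
    [125,200,20,-0.276,0.327,0.542,40],
    [125,200,20,-0.276,0.327,0.542,40]
  ]
}}

```text
clock: 10.75
tcp_pos: [0.4586, 0.2588, 0.2468]
orientation: [-1.66, -2.666, 0.011]
contact_force: [0.2, 0.8, -0.4]
grip_width: 0.0399
gripper_force: 0.0
```

```bash
python3 - <<'E'
from bench import r
from h import *
o=r.get_obs(); print(o['joints'],o['tcp_pos'])
F={n:r.grab_frame(n) for n in('scene','side','wrist')}; pickle.dump(F,open('F3.pkl','wb'))
W=F['wrist']; P=wcloud(W); s=np.hypot(P[...,0]-.48,P[...,1]-.255); Zz=P[...,2]
m=(s<.075)&(Zz>.055)&(Zz<.072); Q=P[m]; print(len(Q),np.percentile(Q,[2,50,98],axis=0)); print(cv2.minAreaRect((Q[:,:2]*1000).astype(np.float32)))
m=(s<.075)&(Zz>.019)&(Zz<.025); Q=P[m]; print('jaws',len(Q),cv2.minAreaRect((Q[:,:2]*1000).astype(np.float32)))
m=(s<.06)&(Zz>.005)&(Zz<.011)&(W['image'].max(-1)<130); Q=P[m]; print('foot',len(Q),cv2.minAreaRect((Q[:,:2]*1000).astype(np.float32)), cv2.minEnclosingCircle((Q[:,:2]*1000).astype(np.float32)))
v,u=np.where((s<.07)&(Zz>.005)&(Zz<.08)); print(u.min(),u.max(),v.min(),v.max())
c=[int(np.median(u)),int(np.median(v))]; print(c)
a=W['image'][max(0,c[1]-75):c[1]+75,max(0,c[0]-100):c[0]+100]; save('stand',a,4)
E
```

```text
[-1.2661  0.2662  0.766   1.9238 -0.2104  1.0401  0.0482] [0.4586 0.2588 0.2468]
836 [[0.4562 0.2153 0.0568]
 [0.4806 0.263  0.0626]
 [0.5048 0.3085 0.0641]]
((480.6960754394531, 261.95208740234375), (8.74052619934082, 109.05004119873047), 26.144155502319336)
jaws 1203 ((484.28955078125, 256.0740051269531), (35.2026252746582, 84.96302032470703), 26.334970474243164)
foot 2221 ((485.7077331542969, 251.99989318847656), (89.96350860595703, 90.10433197021484), 70.3460464477539) ((487.4807434082031, 249.0940704345703), 48.272342681884766)
266 340 135 244
[303, 188]
```

View pics/stand.png

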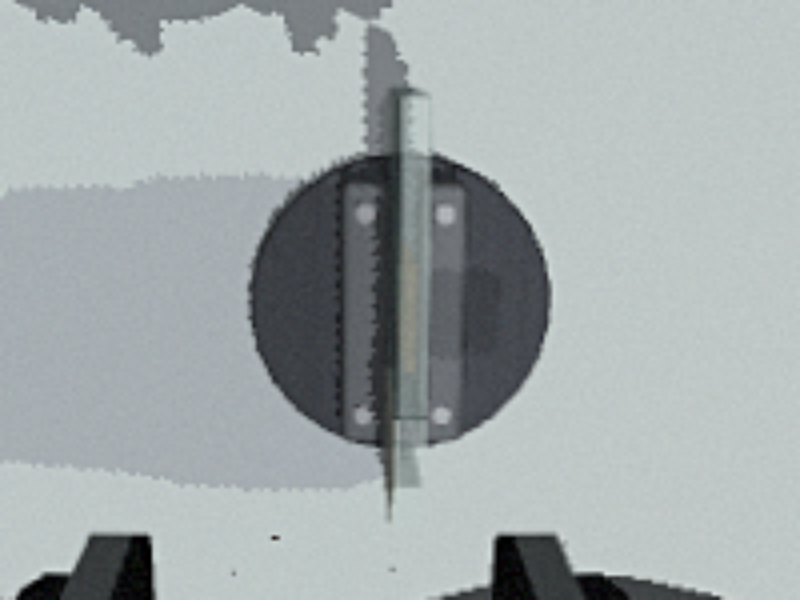

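The wrist view shows the plate standing in the slot along the image vertical, clear end on top at (415,92) and notched end at the bottom. The measured edge centre agrees with the first views. Approach the clear part.

```bash
python3 - <<'E'
from bench import r
from h import *
o=r.get_obs(); print(to(o,[.4709,.2817,.09],RS))
E
```

```text
[ 20.308  20.438 160.013  -0.002   0.004  -0.003]
```

Call:
{"op": "step_arm", "data": {
  "moves": [
    [10,10,40,0,0.004,-0.003,40],
    [20,20,80,0,0.004,-0.003,40],
    [20,20,120,0,0.004,-0.003,40],
    [20,20,145,0,0.004,-0.003,40],
    [20,20,157,0,0.004,-0.003,40],
    [20,20,157,0,0.004,-0.003,40]
  ]
}}

```text
clock: 11.5
tcp_pos: [0.4705, 0.2817, 0.0925]
orientation: [-1.66, -2.665, 0.005]
contact_force: [0.1, -0.4, 0.7]
grip_width: 0.0397
gripper_force: 0.0
```

```bash
python3 - <<'E'
from bench import r
from h import *
r.grab_frame('side'); o=r.get_obs(); print(o['tcp_pos'],to(o,[.4709,.2817,.029],RS))
E
```

```text
[0.4712 0.2823 0.0936] [-0.389 -0.418 64.558 -0.001 -0.    -0.   ]
```

Call:
{"op": "step_arm", "data": {
  "moves": [
    [0,0,20,0,0,0,40],
    [0,0,40,0,0,0,40],
    [0,0,55,0,0,0,40],
    [0,0,63,0,0,0,40],
    [0,0,63,0,0,0,25],
    [0,0,63,0,0,0,12],
    [0,0,63,0,0,0,4],
    [0,0,63,0,0,0,4]
  ],
  "grip_force": 35
}}

```text
clock: 12.35
tcp_pos: [0.4714, 0.2833, 0.0305]
orientation: [-1.66, -2.667, -0.001]
contact_force: [2.6, 0.1, 0.4]
grip_width: 0.0074
gripper_force: 37.4
```

```bash
python3 - <<'E'
from bench import r
o=r.get_obs(); print(o)
E
```

```text
{'clock': 12.35, 'joints': array([-1.06414885,  0.61665841,  0.53736844,  2.02830648, -0.52463282,
        0.63313957,  0.28240609]), 'qvel': array([ 4.93917885e-05,  1.24189353e-03, -1.18826080e-03,  1.20670687e-03,
       -1.52332351e-03, -2.38857098e-03,  2.21167003e-04]), 'tau': array([-2.61610681e-01, -4.96857548e+01,  9.22247797e+00, -1.46514389e+01,
        7.89409876e-02,  6.88985679e-01, -3.56894861e-04]), 'tcp_pos': array([0.47135404, 0.28334987, 0.03047891]), 'orientation': array([-1.65953093e+00, -2.66727811e+00, -7.47330120e-04]), 'contact_force': array([2.5520512 , 0.13176215, 0.42303174]), 'moment': array([ 0.13941045, -0.42296438, -0.03968113]), 'gripper_force': 37.4440598487854, 'grip_width': 0.007442979364225292}
```

Call:
{"op": "step_arm", "data": {
  "moves": [
    [0,0,0,0,0,0,4],
    [0,0,-5,0,0,0,4],
    [0,0,-15,0,0,0,4],
    [0,0,-30,0,0,0,4],
    [0,0,-50,0,0,0,4],
    [0,0,-80,0,0,0,4],
    [0,0,-110,0,0,0,4],
    [0,0,-110,0,0,0,4]
  ],
  "grip_force": 60
}}

```text
clock: 13.15
tcp_pos: [0.4718, 0.2834, 0.1434]
orientation: [-1.66, -2.666, -0.005]
contact_force: [-0.1, 0.6, -0.8]
grip_width: 0.007
gripper_force: 61.9
```

```bash
cat > pl.py <<'E'
from bench import r
from h import *
import sys
F={n:r.grab_frame(n) for n in('scene','side')}; o=r.get_obs(); p,R0=pose(o); print(p,o['grip_width'],o['gripper_force'],o['joints'])
Rp=R.from_matrix(R0.as_matrix()@np.array([[1,0,0],[0,-1,0],[0,0,-1.]]).T)
# tool axes: y=-plate y, z=-plate z, x= plate x
for n in F:
    P=(cloud(F[n])-p)@R0.as_matrix()*1000  # tool coords, mm
    x=P[...,0]; y=P[...,1]; z=P[...,2]
    m=(abs(y)<9)&(abs(x)<115)&(z>-32)&(z<45)&((x<-14)|(x>14)); Q=P[m]
    if len(Q)<20: print(n,'few',len(Q)); continue
    a=np.polyfit(Q[:,0],Q[:,1],1); print(n,len(Q),np.percentile(Q,[1,50,99],axis=0).round(1),'yaw',a)
    low=Q[Q[:,0]<-20]; 
    b=[(c,np.percentile(low[abs(low[:,0]-c)<6][:,2],[3,97]).round(1)) for c in (-30,-45,-60,-75) if (abs(low[:,0]-c)<6).sum()>5]; print(b)
E
python3 pl.py
```

```text
[0.4698 0.2828 0.1401] 0.00734719851715243 61.90147519111633 [-1.1806  0.4525  0.6793  1.9779 -0.3792  0.8414  0.1657]
scene 390 [[-88.5  -8.5 -31.3]
 [-45.1  -3.3  -6. ]
 [ 30.1   3.2  20.1]] yaw [ 0.0004 -3.1871]
[(-30, array([-31. ,  17.3])), (-45, array([-28. ,  17.5])), (-60, array([-30.2,  17.9])), (-75, array([-30.4,  19.7]))]
side 325 [[-89.8  -8.3 -31.5]
 [-49.7  -4.7  -4.2]
 [ 30.3   3.8  23. ]] yaw [-0.0048 -4.5127]
[(-30, array([-29.5,  18.3])), (-45, array([-31. ,  21.1])), (-60, array([-31.6,  19.1])), (-75, array([-30.6,  21.6]))]
```

Plate measured in tool frame: spans x −89.5 to +30, lower edge at z ≈ +20, square in the pads. Compute transit.

```bash
python3 - <<'E'
from bench import r
from h import *
o=r.get_obs(); p,Rg=goal(-.27,0,gx=.030,gz=.040); print(p,Rg.as_matrix()[:,2])
R0=pose(o)[1]; dr=(R0.inv()*Rg).as_rotvec(); Rm=R0*R.from_rotvec(dr*.4)
A=([.46,.20,.33],R0); B=([.455,.05,.39],Rm); D=([.5,-.19,.37],Rg)
print(dr); print(to(o,*A)); print(to(o,*B,A)); print(to(o,*D,B)); print(to(o,p,Rg,D))
E
```

```text
[ 0.5298 -0.2533  0.122 ] [ 0.2063 -0.7021 -0.6815]
[ 0.5822 -0.6403 -1.0694]
[ -69.738  -45.89  -189.863    0.       0.       0.   ]
[-132.267  -70.95   -59.97     0.233   -0.256   -0.428]
[-174.212 -141.377   98.427    0.349   -0.384   -0.642]
[ 24.213 132.575 219.638   0.      0.      0.   ]
```

Call:
{"op": "step_arm", "data": {
  "moves": [
    [0,0,-35,0,0,0,4],
    [-10,-5,-70,0,0,0,4],
    [-20,-12,-105,0,0,0,4],
    [-35,-23,-135,0,0,0,4],
    [-52,-34,-165,0,0,0,4],
    [-70,-46,-190,0,0,0,4],
    [-70,-46,-190,0,0,0,4]
  ]
}}

```text
clock: 13.95
tcp_pos: [0.4614, 0.1968, 0.3316]
orientation: [-1.665, -2.663, -0.001]
contact_force: [0.7, -0.2, -1.2]
grip_width: 0.0071
gripper_force: 61.9
```

Call:
{"op": "step_arm", "data": {
  "moves": [
    [-20,-11,-10,0.03,-0.04,-0.06,4],
    [-40,-22,-19,0.07,-0.08,-0.13,4],
    [-60,-33,-28,0.1,-0.12,-0.19,4],
    [-80,-44,-37,0.14,-0.16,-0.26,4],
    [-100,-55,-46,0.18,-0.2,-0.33,4],
    [-120,-65,-55,0.21,-0.24,-0.39,4],
    [-132,-71,-60,0.233,-0.256,-0.428,4],
    [-132,-71,-60,0.233,-0.256,-0.428,4]
  ]
}}

```text
clock: 14.75
tcp_pos: [0.4545, 0.0497, 0.3887]
orientation: [1.004, 2.837, -0.508]
contact_force: [-0.2, 1.8, -1.4]
grip_width: 0.0072
gripper_force: 61.8
```

Call:
{"op": "step_arm", "data": {
  "moves": [
    [-22,-18,12,0.04,-0.05,-0.08,4],
    [-44,-35,25,0.09,-0.1,-0.16,4],
    [-66,-53,37,0.13,-0.15,-0.24,4],
    [-88,-71,49,0.18,-0.19,-0.32,4],
    [-110,-89,62,0.22,-0.24,-0.4,4],
    [-132,-107,74,0.26,-0.29,-0.48,4],
    [-155,-125,87,0.31,-0.34,-0.57,4],
    [-174,-141,98,0.349,-0.384,-0.642,4]
  ]
}}

```text
clock: 15.55
tcp_pos: [0.5001, -0.1892, 0.3687]
orientation: [-0.042, 2.698, -1.134]
contact_force: [0.9, 0.0, -0.6]
grip_width: 0.0072
gripper_force: 61.8
```

```bash
cat > fin.py <<'E'
from bench import r
from h import *
o=r.get_obs(); p,Rg=goal(-.27,0,gx=.030,gz=.040); print(o['tcp_pos'],o['contact_force'],o['joints'],o['grip_width'],o['gripper_force']); print(to(o,p,Rg))
E
python3 fin.py; python3 pl.py
```

```text
[ 0.5001 -0.1892  0.3687] [ 0.9206  0.0234 -0.6132] [-1.1368 -0.0052  0.9246  2.1013  0.9209  1.1721  0.9526] 0.007182397749677635 61.830629110336304
[ 23.732 131.494 219.104  -0.001   0.001   0.005]
[ 0.4977 -0.1913  0.3677] 0.0068023235552006804 61.73455238342285 [-1.1356 -0.0063  0.9272  2.1034  0.9195  1.1739  0.9514]
scene 563 [[-90.1  -5.8 -31.3]
 [-40.3  -2.1  -4.2]
 [ 31.4   5.   19.9]] yaw [ 0.0067 -1.7774]
[(-30, array([-30. ,  18.8])), (-45, array([-31.2,  17.3])), (-60, array([-30.,  18.])), (-75, array([-30. ,  18.4]))]
side 957 [[-85.4  -8.3 -30.9]
 [-35.8  -4.7  -2.8]
 [ 34.3   0.2  24.2]] yaw [ 0.0005 -4.6125]
[(-30, array([-29.4,  23.1])), (-45, array([-29.9,  22.1])), (-60, array([-30. ,  22.6])), (-75, array([-28.3,  23.1]))]
```

Plate hasn't slipped. Lower to the goal smoothly.

Call:
{"op": "step_arm", "data": {
  "moves": [
    [4,19,31,0,0,0,4],
    [7,38,62,0,0,0,4],
    [10,57,94,0,0,0,4],
    [14,76,125,0,0,0,4],
    [17,95,157,0,0,0,4],
    [21,113,188,0,0,0,4],
    [23,125,209,0,0,0,4],
    [24,131,219,0,0,0.005,4]
  ]
}}

```text
clock: 16.45
tcp_pos: [0.5298, -0.2526, 0.1204]
orientation: [-0.029, 2.699, -1.131]
contact_force: [0.2, -0.5, -0.1]
grip_width: 0.0071
gripper_force: 61.7
```

Call:
{"op": "step_arm", "data": {
  "moves": [
    [0,0,0,0,0,0,4],
    [0,0,0,0,0,0,4],
    [0,0,0,0,0,0,4]
  ]
}}

```text
clock: 16.75
tcp_pos: [0.5309, -0.2526, 0.1242]
orientation: [-0.027, 2.696, -1.128]
contact_force: [-0.4, -0.5, -0.8]
grip_width: 0.0073
gripper_force: 61.7
```

```bash
python3 fin.py; python3 pl.py; python3 lens.py; python3 - <<'E'
from bench import r
from h import *
F={n:r.grab_frame(n) for n in('scene','side')}; o=r.get_obs(); p,R0=pose(o)
L=p+R0.apply([-.0725,-.004,-.007]); d=L-Cc; zl=(fw+Z)/2**.5
print('label',L,'along n',d@n,'zl',d@zl,'y',d@np.cross(n,zl),'ang',np.arccos(-R0.apply([0,-1,0])@n))
save('final',np.hstack([F['scene']['image'][130:330,300:460],F['side']['image'][150:350,280:440]]),2.4)
for k in F: print(k,px(F[k],[L]))
E
```

```text
[ 0.5309 -0.2526  0.1242] [-0.4224 -0.4926 -0.8342] [-0.7817  0.7005  0.9154  2.2448  0.913   0.3276  0.6726] 0.007322796332191233 61.74941539764404
[ 1.541  0.927  1.746  0.001  0.002 -0.006]
[ 0.5309 -0.2527  0.1243] 0.007169622725282559 61.74941539764404 [-0.7817  0.6999  0.9158  2.245   0.9134  0.3273  0.6725]
scene 522 [[-86.4  -7.4 -31.7]
 [-35.8  -2.8  -4. ]
 [ 34.4   3.5  21.8]] yaw [ 0.0077 -2.4675]
[(-30, array([-30.3,  20.6])), (-45, array([-30.9,  20.6])), (-60, array([-29.5,  21.2])), (-75, array([-26.3,  19.5]))]
side 667 [[-84.2  -7.4 -31.7]
 [-32.1  -3.8  -7.1]
 [ 33.8   3.5  22.7]] yaw [ 0.01   -3.3191]
[(-30, array([-29.7,  21.1])), (-45, array([-31.7,  22.3])), (-60, array([-30.9,   6.4])), (-75, array([-29.3,   6. ]))]
glass 539 [ 0.5909 -0.3329  0.2326] [ 0.0586  0.7016 -0.7102] tilt 0.7897805194072242 az 85.22366761621984 0.0014733686273386227
[ 0.5308 -0.2528  0.1243] [ 0.5621  0.23   -2.0166] [-0.7816  0.6998  0.9158  2.2451  0.9135  0.3272  0.6725]
label [ 0.5997 -0.2436  0.1459] along n 0.12832089248125825 zl 0.002277607726147453 y 0.000650472039104411 ang 0.005827116902070506
scene [[367.8057 240.9803]]
side [[366.6153 265.9023]]
```

View pics/final.png

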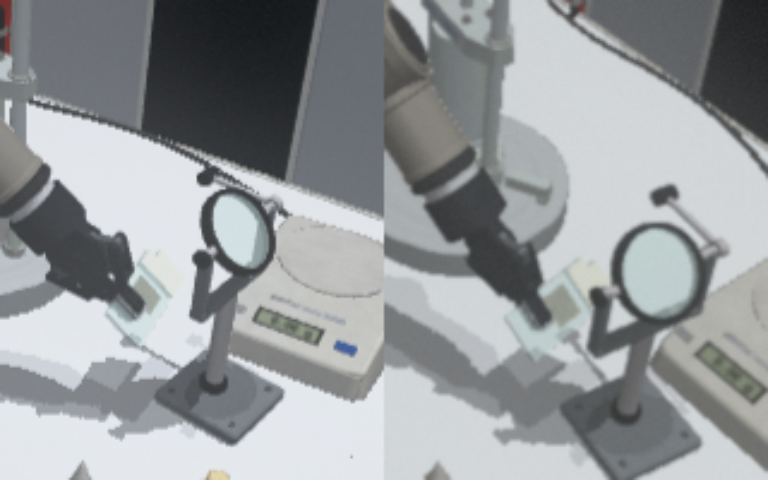

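The picture shows the plate square before the lens, with the frosted end (about (163,268) left, (600,275) right) toward the lens axis, the fingers on the clear part, and nothing touching. The label is 128 mm along the axis, within 3 mm sideways.

```bash
python3 -c "
from bench import r
print(r.hand_in()); print(r.get_obs()['clock'])"
```

```text
the job is handed in; nothing more can be done
None
the job is handed in; nothing more can be done
```

The job is handed in, with no verdict returned: the lens measured 45° down (0.79 rad), and the plate was held still by its clear part with the label face up and square to the lens, about 128 mm from the lens centre and within about 3 mm of its axis by the tool pose.

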